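Pump up the air duster until its ready pin is out

TASK

Charge the rechargeable air duster on the desk: with closed fingertips, push its blue plunger cap all the way down and let it spring all the way up again, over and over, until the ready pin in its side stands fully out and shows its green band. Only push the cap from above: do not grip it, do not touch the pin, and leave the duster, mug, white weight and hole punch standing where they are. Finish clear of the duster with the cap up.

Things in the scene. Friction and masses are not known exactly. Their poses are not given: they have to be found in the camera images.
- pump: the air duster: a white upright barrel 62 mm in diameter on a black rubber foot 88 mm across, 160 mm tall with its cap up, about 0.9 kg, standing loose on the desk. Origin at the centre of its underside; its z is up, its -y is the side that the ready pin comes out of, its +x the side with the brass nozzle (which reaches 62 mm from the axis, 86 mm up). Stays upright if the cap is pushed near its middle.
- plunger_top (a point): middle of the top of the blue plunger cap, on the barrel's axis; the cap is 46 mm in diameter and 17 mm thick, its top 160 mm above the desk when up and 140 mm when pushed down. Moves with the cap; z is up.
- plunger (a joint): how far the cap is pushed down, m: 0 up, 0.020 fully down against its stop. Pushing it slowly takes 3 N at the top, about 9 N fully down; a spring brings it up in about 0.4 s. Inside, a ratchet drives the pin out by up to 6 mm a stroke; a stroke counts only if the cap goes down by at least 18 mm and comes back up to within 2 mm. Strokes after the pin is out do no harm.
- pin_out (a joint): how far the ready pin has come out, m: between 0 and 0.010 at the start, 0.024 when fully out. Three or four full strokes are needed, depending on the start. It stays (within about 0.5 mm) where it is between strokes.
- pin_tip (a point): outer end of the ready pin, on its axis, 76 mm above the desk: a white pin 11 mm in diameter with a red end, which slides out level from a grey boss on the barrel's -y side; the boss ends 42 mm from the barrel's axis, the tip 44 mm from it when in and 68 mm when fully out. A green band 6 mm wide next to the boss shows only when it is fully out.
- pin: the ready pin itself, not to be touched; its origin lies inside the barrel (44 mm behind the tip)
- mug: brown mug, 81 mm across, 116 mm with its handle, 94 mm tall; origin at the centre of its underside; stands beside the duster, leave alone
- weight: white knobbed laboratory weight, 30 mm in diameter, 40 mm tall; origin at the centre of its underside; leave alone
- hole_punch: desk hole punch, black base and dark blue lever, 88 x 110 mm, 78 mm tall; origin at the centre of its underside; leave alone

How it is judged:
By the outcome, as a careful person would: the job done as asked, in the order asked, and still so for the second after the job is handed in, with the robot touching nothing.
It also fails if it takes over 32 s, if anything falls off the work surface, if the arm or the gripper's body presses on something with over 40 N, if the wrist force passes 120 N, or if a joint passes its speed limit or range.

ROBOT

A 6-joint arm with a two-finger parallel gripper is mounted at the origin on a cart in front of the work surface, level with it; the furniture and walls round the work are solid. World frame = base frame: x ahead of the robot, y to its left, z up, the work surface at z = 0. Lengths are in m, angles in rad, forces in N, time in s.
With the tool pointing down it reaches from about 0.325 to 1 m from the base axis. Payload 5.1 kg.
Tool frame: the origin (TCP) lies on the centre line of the jaws, within the pads' length; the fingertips stand 22 mm ahead of it and the grasp point (between the pads) lies 3 mm ahead of it; y points along the fingers, z is the direction in which the jaws open and shut, and the axes are right-handed (so a half turn about y gives the same grasp; the last joint's range is limited). The gripper opens to 85 mm and grips with 20 to 120 N. Pads are 22 mm wide; open, the fingers measure 114 mm over their backs; the gripper's body (76 mm by 85 mm) begins 54 mm behind the grasp point. The pads swing forward as they close: fully open they stand 13 mm farther back than shut.
Start: joints at [-1.215, 0.124, 1.65, -0, 1.367, -0.083], TCP at [0.276, -0.588, 0.253] pointing down, gripper open.
Joint ranges: [-2.61, 2.61], [-1.02, 2.33], [0.03, 2.71], [-1.35, 4.49], [0.32, 2.68], [-2.91, 2.91]. Speed limits (rad/s): [2.57, 2.57, 3.14, 3.14, 3.14, 3.14].

INTERFACE

Orientations are given as a rotation vector (axis times angle).
In Python, from cell import * gives the robot as it stands.
- The arm moves only by the shell command python3 -m handwheel 'ROWS' [FORCE]. ROWS is JSON, a list of rows, each an object with "linear": the shift along the world's x, y, z in m, a list of three; "rotation": the turn, a rotation vector about the world's x, y, z in rad, a list of three; "claw": the opening, from 0 (shut) to 1 (fully open). A call has 1 to 10 rows; each row shifts and turns the commanded pose from where the row before left it; what a row does not reach is not made up. A row lasts 1/8 s, in which the tool goes at most 62.5 mm and 10.7 degrees, less where a joint would pass 70% of its speed; a pose out of reach is approached as far as the arm can. A call with a gripper value outside its range is refused whole. The fingers move at their own pace and stop on an object; FORCE is the grip in N (left out, the last holds). Time passes only in rows, so rows that do not move let the fingers close. It gives the time, the measured TCP pose, the force and the opening at its end, in the units of the state.
- sense(): the state, without advancing time (a new reading comes with each control period).
- snapshot(name): name is "side" or "top"; returns a dict with "pixels" (420x560x3 uint8, blue, green, red), "fx", "fy", "cx", "cy" (pixels), "R" (3x3) and "t" (3): a world point X has camera coordinates R X + t. Camera axes: x right, y down, z forward; pixel columns grow to the right and rows downward; lengths in m; the calibration is good to about 2 mm. A picture is of the moment at which its call begins. There is no depth.
- job_done(): hands the job in, once; it reports no verdict.
The state is a dict: "time": time; "joint_pos": joint angles; "dq": joint speeds; "tau": joint torques, N m; "position": TCP position; "tcp_rot": TCP orientation; "ft_force": force on the tool from outside, world axes, zero at the start; "ft_torque": the same for the moment, N m; "finger_gap": finger opening in m.
Only numpy, scipy, OpenCV 4.12 (cv2) and the standard library are available. Lean on these libraries where they do the work, as an engineer would, in place of code of your own. Each camera call takes 0.05 s, during which the arm holds its last target.

## Working session

There is one attempt and no reset: what is moved stays moved. The work goes in short steps, Python scripts to look and compute and a shell command to move; the robot and the scene stay as the last step left them, time stands still between calls to the robot, and variables do not carry over. Pictures are saved under pics/ and viewed, and the job is handed in when it is done.

```bash
mkdir -p pics; python3 - <<'E'
from cell import *
import cv2,numpy as np
for n in("side","top"):
    s=snapshot(n);cv2.imwrite(f"pics/{n}0.png",s["pixels"])
    print(n,s["fx"],s["cx"],s["cy"],np.round(s["R"],3).tolist(),np.round(s["t"],3))
s=sense();print(s["time"],s["position"],s["tcp_rot"],s["finger_gap"],s["ft_force"])
E
```

```text
side 490.0096449469808 283.6112393370161 213.32709120505754 [[1.0, 0.001, -0.001], [-0.0, -0.551, -0.834], [-0.001, 0.834, -0.551]] [-0.608  0.082  1.148]
top 470.3990011865316 272.62642547704314 215.13113916765727 [[0.005, -1.0, -0.015], [-0.991, -0.003, -0.132], [0.132, 0.015, -0.991]] [-0.046  0.635  1.004]
0.1 [ 0.27594867 -0.58795775  0.25218739] [-0.44140033  1.9804872  -1.97671297] 0.08530073536910981 [ 0.20442261  0.19592113 -0.45145154]
```

View pics/side0.png

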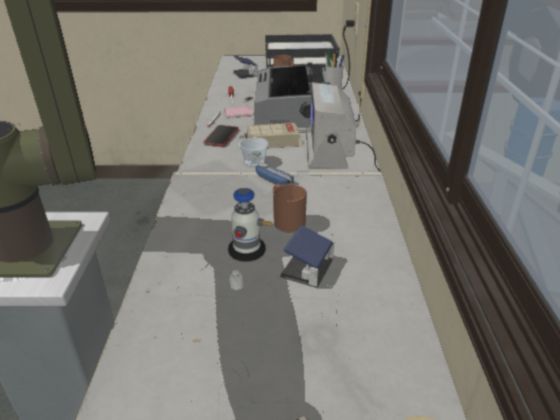

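View pics/top0.png

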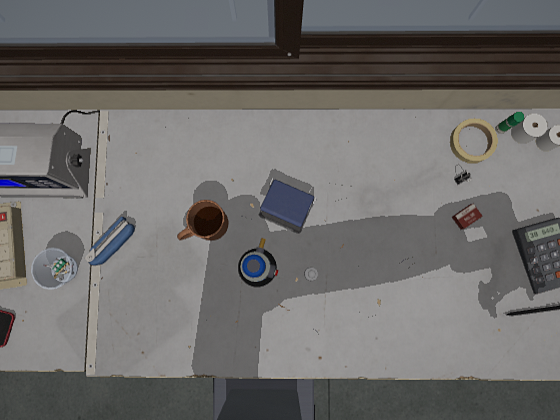

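The side view shows the blue cap near (244,195) and the red pin end near (240,232). In the top view the cap is near (254,265) and the pin points right, toward world -y. The mug, punch and weight are all nearby. Next I'll measure them.

```bash
cat > h.py <<'E'
from cell import *
import cv2,numpy as np
def ray(s,u,v):
    R=np.array(s["R"]);t=np.array(s["t"])
    d=R.T@np.array([(u-s["cx"])/s["fx"],(v-s["cy"])/s["fy"],1]);return -R.T@t,d
def plane(s,u,v,z):
    o,d=ray(s,u,v);return np.round(o+d*(z-o[2])/d[2],4)
E
python3 - <<'E'
from h import *
W={"side":(215,175,275,265),"top":(230,235,325,290)}
for n,(a,b,c,d) in W.items():
    s=snapshot(n);p=s["pixels"][b:d,a:c]
    cv2.imwrite(f"pics/{n}_crop.png",cv2.resize(p,None,fx=6,fy=6,interpolation=cv2.INTER_CUBIC))
    h=cv2.cvtColor(p,cv2.COLOR_BGR2HSV)
    for nm,lo,hi in(("blue",(105,130,60),(125,255,255)),("red",(165,90,60),(180,255,255)),("red0",(0,140,60),(6,255,255))):
        m=cv2.inRange(h,lo,hi);k,_,st,ce=cv2.connectedComponentsWithStats(m)
        for i in range(1,k):
            if st[i,4]>5:
                u,v=ce[i]+[a,b];print(n,nm,st[i]+[a,b,0,0,0],(u,v),plane(s,u,v,.16),plane(s,u,v,.076),plane(s,st[i,0]+a+st[i,2]/2-.5,st[i,1]+b+st[i,3]/2-.5,.16))
    if n=="top":
        for u,v in((208,221),(287,204),(311,273)):print(plane(s,u,v,.07))
E
```

```text
side blue [234 191  20  11 139] (np.float64(243.40287769784172), np.float64(196.40287769784172)) [ 0.5232 -0.0296  0.16  ] [0.5098 0.1076 0.076 ] [ 0.5233 -0.028   0.16  ]
side red0 [236 233   5   4  15] (np.float64(237.86666666666667), np.float64(234.4)) [ 0.5223 -0.1661  0.16  ] [ 0.5088 -0.0502  0.076 ] [ 0.5226 -0.1664  0.16  ]
top blue [242 255  23  22 270] (np.float64(253.4148148148148), np.float64(265.76666666666665)) [ 0.52   -0.0081  0.16  ] [ 0.5221 -0.0034  0.076 ] [ 0.5205 -0.0073  0.16  ]
top red0 [275 270   3   6  12] (np.float64(276.0), np.float64(272.5)) [ 0.5073 -0.052   0.16  ] [ 0.5082 -0.0513  0.076 ] [ 0.5073 -0.052   0.16  ]
[0.618  0.0962 0.07  ]
[ 0.6557 -0.0745  0.07  ]
[ 0.5075 -0.1256  0.07  ]
```

View pics/side_crop.png

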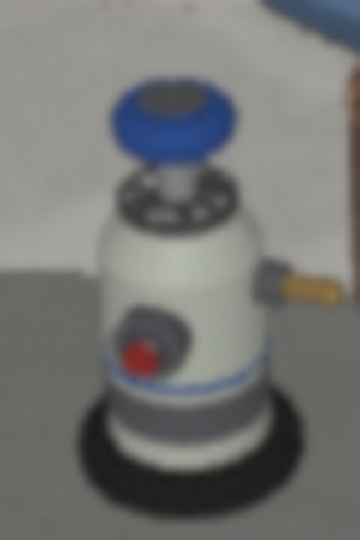

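View pics/top_crop.png

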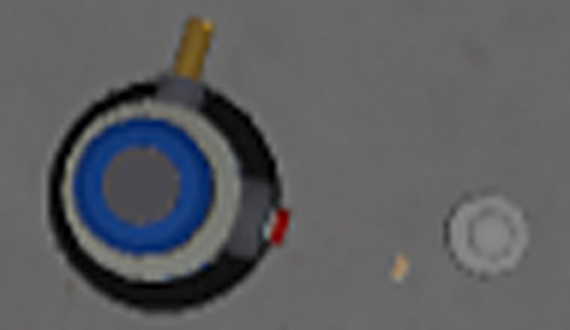

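```bash
python3 -m handwheel '[{"linear":[0.02,0.048,0],"rotation":[0,0,0],"claw":0},{"linear":[0.02,0.048,0],"rotation":[0,0,0],"claw":0},{"linear":[0.02,0.048,0],"rotation":[0,0,0],"claw":0},{"linear":[0.02,0.048,0],"rotation":[0,0,0],"claw":0},{"linear":[0.02,0.048,0],"rotation":[0,0,0],"claw":0},{"linear":[0.02,0.048,0],"rotation":[0,0,0],"claw":0},{"linear":[0.02,0.048,0],"rotation":[0,0,0],"claw":0},{"linear":[0.02,0.048,0],"rotation":[0,0,0],"claw":0},{"linear":[0.02,0.048,0],"rotation":[0,0,0],"claw":0},{"linear":[0.02,0.048,0],"rotation":[0,0,0],"claw":0}]' 20
```

```text
time: 1.45
position: [0.4764, -0.1067, 0.2533]
tcp_rot: [-0.441, 1.978, -1.979]
ft_force: [1.9, 0.1, 1.0]
finger_gap: -0.0001
```

```bash
python3 -m handwheel '[{"linear":[0.022,0.049,-0.02],"rotation":[0,0,0],"claw":0},{"linear":[0.022,0.049,-0.02],"rotation":[0,0,0],"claw":0},{"linear":[0,0,0],"rotation":[0,0,0],"claw":0},{"linear":[0,0,0],"rotation":[0,0,0],"claw":0}]'
python3 - <<'E'
from h import *
s=sense();print(s["time"],s["position"],s["ft_force"])
for n,(a,b,c,d) in {"side":(185,125,305,265),"top":(200,215,325,310)}.items():
    p=snapshot(n)["pixels"][b:d,a:c];cv2.imwrite(f"pics/{n}1.png",cv2.resize(p,None,fx=4,fy=4,interpolation=cv2.INTER_CUBIC))
E
```

```text
time: 1.95
position: [0.52, -0.0105, 0.2133]
tcp_rot: [-0.442, 1.978, -1.979]
ft_force: [0.6, -0.1, -0.2]
finger_gap: -0.0003
1.95 [ 0.52001994 -0.01051589  0.21327139] [ 0.62857478 -0.07065804 -0.18794114]
```

View pics/side1.png

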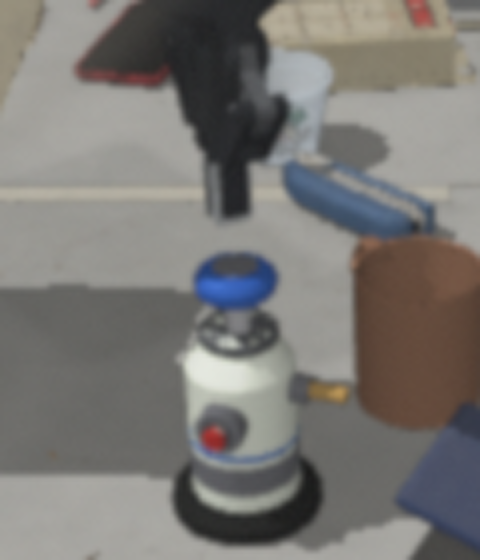

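View pics/top1.png

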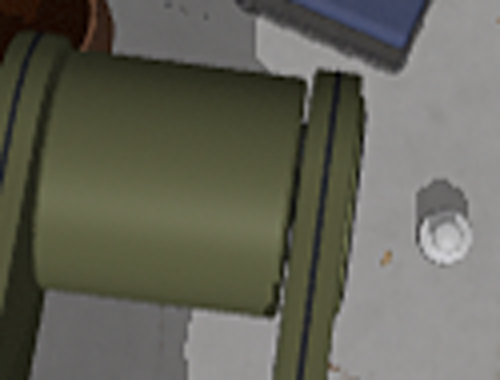

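The fingers are shut, with the tips at about (242,179) in the side view, directly above the cap whose top is near (244,191). The first press goes slowly so I can read the force.

```bash
python3 -m handwheel '[{"linear":[0.002,0.002,-0.013],"rotation":[0,0,0],"claw":0},{"linear":[0,0,-0.013],"rotation":[0,0,0],"claw":0},{"linear":[0,0,-0.006],"rotation":[0,0,0],"claw":0},{"linear":[0,0,-0.006],"rotation":[0,0,0],"claw":0},{"linear":[0,0,-0.006],"rotation":[0,0,0],"claw":0},{"linear":[0,0,-0.005],"rotation":[0,0,0],"claw":0},{"linear":[0,0,0],"rotation":[0,0,0],"claw":0}]'
```

```text
time: 2.92
position: [0.522, -0.0087, 0.1651]
tcp_rot: [-0.442, 1.979, -1.979]
ft_force: [-2.8, 0.3, 7.1]
finger_gap: 0.0002
```

```bash
python3 -m handwheel '[{"linear":[0,0,-0.003],"rotation":[0,0,0],"claw":0},{"linear":[0,0,-0.001],"rotation":[0,0,0],"claw":0},{"linear":[0,0,0],"rotation":[0,0,0],"claw":0}]'
python3 - <<'E'
from h import *
for n,(a,b,c,d) in {"side":(185,125,305,265)}.items():
    p=snapshot(n)["pixels"][b:d,a:c];cv2.imwrite(f"pics/{n}2.png",cv2.resize(p,None,fx=4,fy=4,interpolation=cv2.INTER_CUBIC))
E
```

```text
time: 3.3
position: [0.5224, -0.0087, 0.162]
tcp_rot: [-0.441, 1.978, -1.979]
ft_force: [-4.0, 0.2, 9.3]
finger_gap: -0.0001
```

View pics/side2.png

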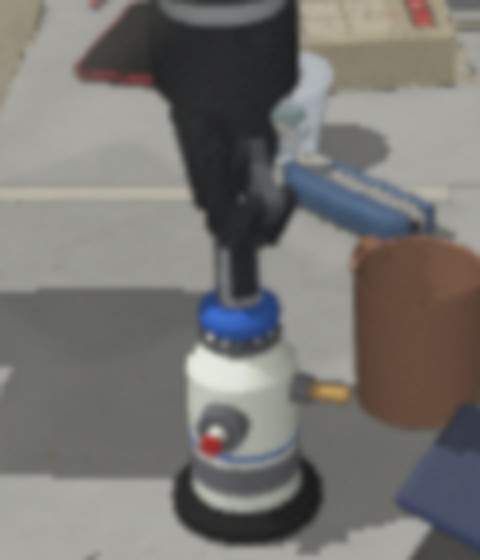

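The cap is nearly down, and the red pin end has moved out to about (238,235). I'll press on until the force shows the stop.

```bash
python3 -m handwheel '[{"linear":[0,0,-0.001],"rotation":[0,0,0],"claw":0},{"linear":[0,0,-0.001],"rotation":[0,0,0],"claw":0}]'
```

```text
time: 3.6
position: [0.5233, -0.0088, 0.162]
tcp_rot: [-0.439, 1.976, -1.979]
ft_force: [-6.9, -1.0, 18.9]
finger_gap: -0.0002
```

```bash
python3 -m handwheel '[{"linear":[0,0,0.01],"rotation":[0,0,0],"claw":0},{"linear":[0,0,0.01],"rotation":[0,0,0],"claw":0},{"linear":[0,0,0.012],"rotation":[0,0,0],"claw":0},{"linear":[0,0,0],"rotation":[0,0,0],"claw":0},{"linear":[0,0,0],"rotation":[0,0,0],"claw":0},{"linear":[0,0,0],"rotation":[0,0,0],"claw":0}]'
python3 - <<'E'
from h import *
for n,(a,b,c,d) in {"side":(185,125,305,265)}.items():
    p=snapshot(n)["pixels"][b:d,a:c];cv2.imwrite(f"pics/{n}3.png",cv2.resize(p,None,fx=4,fy=4,interpolation=cv2.INTER_CUBIC))
E
```

```text
time: 4.35
position: [0.5217, -0.0083, 0.1895]
tcp_rot: [-0.443, 1.979, -1.978]
ft_force: [-0.1, 0.8, -0.5]
finger_gap: 0.0001
```

View pics/side3.png

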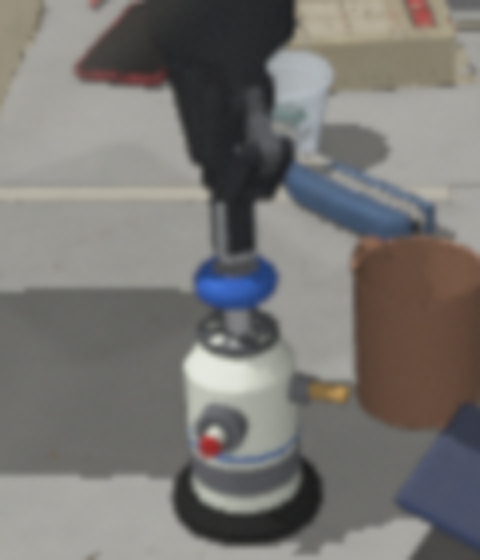

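The cap is fully up and the pin end sits farther out, near (237,236). Now the second stroke.

```bash
python3 -m handwheel '[{"linear":[0,0,-0.008],"rotation":[0,0,0],"claw":0},{"linear":[0,0,-0.007],"rotation":[0,0,0],"claw":0},{"linear":[0,0,-0.007],"rotation":[0,0,0],"claw":0},{"linear":[0,0,-0.006],"rotation":[0,0,0],"claw":0},{"linear":[0,0,-0.003],"rotation":[0,0,0],"claw":0},{"linear":[0,0,-0.001],"rotation":[0,0,0],"claw":0},{"linear":[0,0,0],"rotation":[0,0,0],"claw":0}]'
python3 -m handwheel '[{"linear":[0,0,0.01],"rotation":[0,0,0],"claw":0},{"linear":[0,0,0.01],"rotation":[0,0,0],"claw":0},{"linear":[0,0,0.012],"rotation":[0,0,0],"claw":0},{"linear":[0,0,0],"rotation":[0,0,0],"claw":0},{"linear":[0,0,0],"rotation":[0,0,0],"claw":0},{"linear":[0,0,0],"rotation":[0,0,0],"claw":0}]'
python3 - <<'E'
from h import *
for n,(a,b,c,d) in {"side":(185,125,305,265)}.items():
    p=snapshot(n)["pixels"][b:d,a:c];cv2.imwrite(f"pics/{n}4.png",cv2.resize(p,None,fx=4,fy=4,interpolation=cv2.INTER_CUBIC))
E
```

```text
time: 5.28
position: [0.5232, -0.0085, 0.1617]
tcp_rot: [-0.439, 1.977, -1.978]
ft_force: [-5.9, 0.6, 16.8]
finger_gap: -0.0005
time: 6.02
position: [0.5217, -0.0084, 0.1895]
tcp_rot: [-0.443, 1.98, -1.979]
ft_force: [-0.9, -0.6, 0.6]
finger_gap: 0.0003
```

View pics/side4.png

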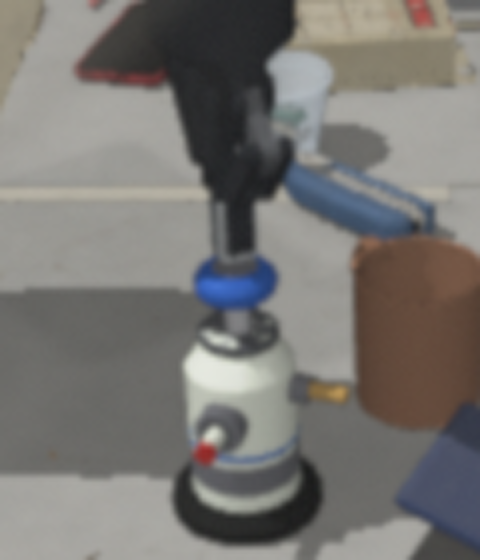

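The pin is out further, with its end near (236,238), and no green shows yet. Now stroke three.

```bash
python3 -m handwheel '[{"linear":[0,0,-0.008],"rotation":[0,0,0],"claw":0},{"linear":[0,0,-0.007],"rotation":[0,0,0],"claw":0},{"linear":[0,0,-0.007],"rotation":[0,0,0],"claw":0},{"linear":[0,0,-0.006],"rotation":[0,0,0],"claw":0},{"linear":[0,0,-0.003],"rotation":[0,0,0],"claw":0},{"linear":[0,0,-0.001],"rotation":[0,0,0],"claw":0},{"linear":[0,0,0],"rotation":[0,0,0],"claw":0}]'
python3 -m handwheel '[{"linear":[0,0,0.01],"rotation":[0,0,0],"claw":0},{"linear":[0,0,0.01],"rotation":[0,0,0],"claw":0},{"linear":[0,0,0.012],"rotation":[0,0,0],"claw":0},{"linear":[0,0,0],"rotation":[0,0,0],"claw":0},{"linear":[0,0,0],"rotation":[0,0,0],"claw":0},{"linear":[0,0,0],"rotation":[0,0,0],"claw":0}]'
python3 - <<'E'
from h import *
for n,(a,b,c,d) in {"side":(185,125,305,265)}.items():
    p=snapshot(n)["pixels"][b:d,a:c];cv2.imwrite(f"pics/{n}5.png",cv2.resize(p,None,fx=4,fy=4,interpolation=cv2.INTER_CUBIC))
E
```

```text
time: 6.95
position: [0.5232, -0.0085, 0.1617]
tcp_rot: [-0.439, 1.977, -1.978]
ft_force: [-6.7, 0.2, 15.7]
finger_gap: 0.0003
time: 7.7
position: [0.5217, -0.0084, 0.1895]
tcp_rot: [-0.443, 1.98, -1.979]
ft_force: [-0.6, -0.2, -0.5]
finger_gap: 0.0003
```

View pics/side5.png

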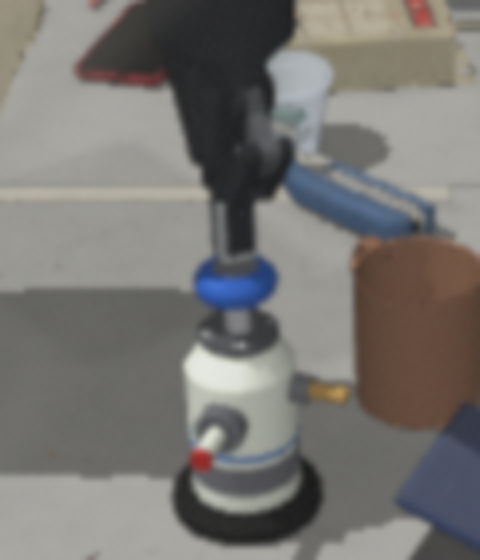

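The pin end is now near (235,240), still with no green. Now stroke four.

```bash
python3 -m handwheel '[{"linear":[0,0,-0.008],"rotation":[0,0,0],"claw":0},{"linear":[0,0,-0.007],"rotation":[0,0,0],"claw":0},{"linear":[0,0,-0.007],"rotation":[0,0,0],"claw":0},{"linear":[0,0,-0.006],"rotation":[0,0,0],"claw":0},{"linear":[0,0,-0.003],"rotation":[0,0,0],"claw":0},{"linear":[0,0,-0.001],"rotation":[0,0,0],"claw":0},{"linear":[0,0,0],"rotation":[0,0,0],"claw":0}]'
python3 -m handwheel '[{"linear":[0,0,0.01],"rotation":[0,0,0],"claw":0},{"linear":[0,0,0.01],"rotation":[0,0,0],"claw":0},{"linear":[0,0,0.012],"rotation":[0,0,0],"claw":0},{"linear":[0,0,0],"rotation":[0,0,0],"claw":0},{"linear":[0,0,0],"rotation":[0,0,0],"claw":0},{"linear":[0,0,0],"rotation":[0,0,0],"claw":0}]'
python3 - <<'E'
from h import *
for n,(a,b,c,d) in {"side":(215,175,275,265)}.items():
    p=snapshot(n)["pixels"][b:d,a:c];cv2.imwrite(f"pics/{n}6.png",cv2.resize(p,None,fx=6,fy=6,interpolation=cv2.INTER_CUBIC))
E
```

```text
time: 8.62
position: [0.5232, -0.0085, 0.1617]
tcp_rot: [-0.439, 1.977, -1.978]
ft_force: [-5.4, 1.3, 17.0]
finger_gap: 0.0005
time: 9.38
position: [0.5217, -0.0084, 0.1895]
tcp_rot: [-0.443, 1.979, -1.979]
ft_force: [0.7, -0.7, -0.1]
finger_gap: -0.0002
```

View pics/side6.png

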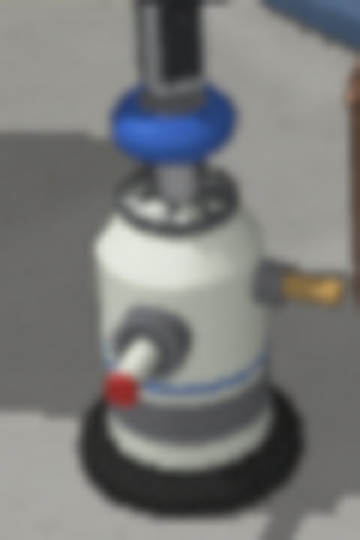

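No green band is visible, and the pin end at about (235,240) has hardly moved since stroke three. I'll measure the pin in all the pictures.

```bash
python3 - <<'E'
from h import *
s=snapshot("side")
def meas(p,f,a,b,nm):
    h=cv2.cvtColor(p,cv2.COLOR_BGR2HSV)
    m=cv2.inRange(h,(0,140,60),(6,255,255))|cv2.inRange(h,(174,140,60),(180,255,255))
    k,_,st,ce=cv2.connectedComponentsWithStats(m)
    for i in range(1,k):
        u,v=(ce[i]+.5)/f-.5+[a,b]
        if st[i,4]/f/f>5 and v>220:
            P=plane(s,u,v,.076);print(nm,np.round([u,v],1),P[:2],"r",np.round(np.hypot(P[0]-.521,P[1]+.008),4),st[i,4]/f/f)
meas(cv2.imread("pics/side0.png"),1,0,0,"0")
for i in(1,2,3,4,5):meas(cv2.imread(f"pics/side{i}.png"),4,185,125,i)
meas(s["pixels"],1,0,0,"now")
p=s["pixels"][222:250,225:255];hh=cv2.cvtColor(p,cv2.COLOR_BGR2HSV)
print("green",cv2.countNonZero(cv2.inRange(hh,(40,60,40),(85,255,255))))
cv2.imwrite("pics/pin7.png",cv2.resize(p,None,fx=16,fy=16,interpolation=cv2.INTER_NEAREST))
E
```

```text
0 [238.  234.5] [ 0.5091 -0.0506] r 0.0442 18.0
1 [237.9 234.4] [ 0.5089 -0.0501] r 0.0438 16.5625
2 [237.3 235.9] [ 0.5081 -0.0558] r 0.0495 12.1875
3 [236.9 236.2] [ 0.5073 -0.0567] r 0.0506 12.0
4 [235.8 238. ] [ 0.5055 -0.0635] r 0.0576 12.625
5 [234.7 239.7] [ 0.5035 -0.0694] r 0.0638 15.4375
now [234.5 239.7] [ 0.5031 -0.0695] r 0.0641 14.0
green 0
```

View pics/pin7.png

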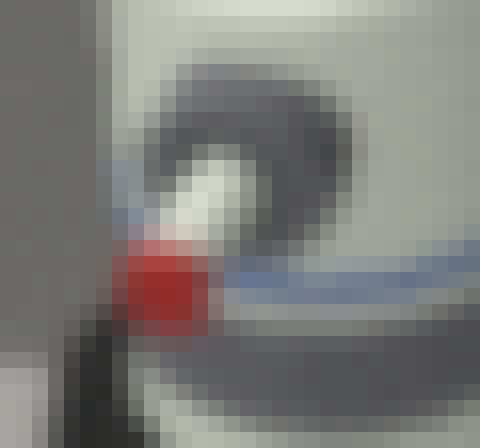

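Stroke four didn't advance the pin: the tip is still about 64 mm from the axis and should be at 68. I'll repeat the stroke with longer holds at the bottom and top, pressing a little harder and lifting higher.

```bash
python3 -m handwheel '[{"linear":[0,0,0.01],"rotation":[0,0,0],"claw":0},{"linear":[0,0,-0.01],"rotation":[0,0,0],"claw":0},{"linear":[0,0,-0.008],"rotation":[0,0,0],"claw":0},{"linear":[0,0,-0.007],"rotation":[0,0,0],"claw":0},{"linear":[0,0,-0.007],"rotation":[0,0,0],"claw":0},{"linear":[0,0,-0.006],"rotation":[0,0,0],"claw":0},{"linear":[0,0,-0.003],"rotation":[0,0,0],"claw":0},{"linear":[0,0,-0.002],"rotation":[0,0,0],"claw":0},{"linear":[0,0,0],"rotation":[0,0,0],"claw":0},{"linear":[0,0,0],"rotation":[0,0,0],"claw":0}]'
cat > m.py <<'E'
from h import *
import sys
s=snapshot("side");p=s["pixels"]
h=cv2.cvtColor(p,cv2.COLOR_BGR2HSV)
m=cv2.inRange(h,(0,140,60),(6,255,255))|cv2.inRange(h,(174,140,60),(180,255,255))
m[:222]=0;m[255:]=0;m[:,:220]=0;m[:,255:]=0
v,u=np.nonzero(m);P=plane(s,u.mean(),v.mean(),.076);print(u.mean(),v.mean(),P,"r",np.hypot(P[0]-.521,P[1]+.008))
print("green",cv2.countNonZero(cv2.inRange(h[222:255,220:255],(40,60,40),(85,255,255))))
cv2.imwrite(sys.argv[1],cv2.resize(p[175:265,215:275],None,fx=6,fy=6,interpolation=cv2.INTER_CUBIC))
E
python3 m.py pics/side8.png
```

```text
time: 10.72
position: [0.5237, -0.0086, 0.1618]
tcp_rot: [-0.438, 1.976, -1.978]
ft_force: [-7.4, 0.4, 21.4]
finger_gap: 0.0002
235.0 239.5 [ 0.5041 -0.0688  0.076 ] r 0.06310507111159927
green 0
```

View pics/side8.png

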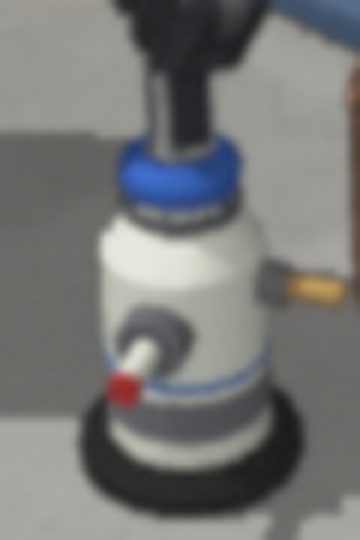

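```bash
python3 -m handwheel '[{"linear":[0,0,0.01],"rotation":[0,0,0],"claw":0},{"linear":[0,0,0.011],"rotation":[0,0,0],"claw":0},{"linear":[0,0,0.012],"rotation":[0,0,0],"claw":0},{"linear":[0,0,0.01],"rotation":[0,0,0],"claw":0},{"linear":[0,0,0],"rotation":[0,0,0],"claw":0},{"linear":[0,0,0],"rotation":[0,0,0],"claw":0},{"linear":[0,0,0],"rotation":[0,0,0],"claw":0}]'
python3 m.py pics/side9.png
```

```text
time: 11.65
position: [0.5217, -0.0084, 0.1996]
tcp_rot: [-0.442, 1.979, -1.979]
ft_force: [0.0, 0.3, -0.3]
finger_gap: -0.0002
234.5 239.71428571428572 [ 0.5031 -0.0695  0.076 ] r 0.06405201011677933
green 0
```

View pics/side9.png

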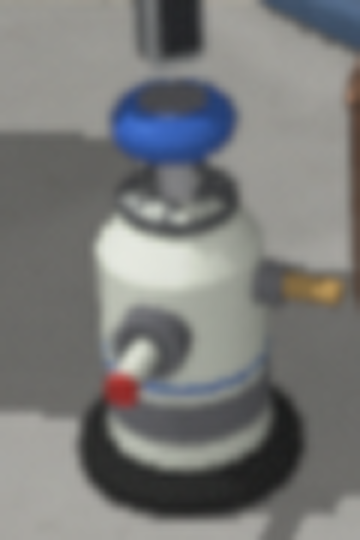

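```bash
python3 - <<'E'
from h import *
for n,f in(("side_crop",6),("side9",6),("side6",6),("side8",6),("side3",4),("side4",4),("side5",4),("side2",4)):
    p=cv2.imread(f"pics/{n}.png");h=cv2.cvtColor(p,cv2.COLOR_BGR2HSV);m=cv2.inRange(h,(105,150,60),(125,255,255))
    a,b=(215,175) if f==6 else(185,125)
    k,_,st,ce=cv2.connectedComponentsWithStats(m);u0=[i for i in range(1,k) if 225<a+ce[i][0]/f<262 and b+ce[i][1]/f<225]
    i=max(u0,key=lambda i:st[i,4]);x,y,w,hh,A=st[i];print(n,"left",a+x/f,"w",w/f,"bottom",b+(y+hh)/f,"cent",a+ce[i][0]/f,b+ce[i][1]/f)
s=snapshot("side")["pixels"];print(s[228:243,234:244].tolist())
E
```

```text
side_crop left 234.66666666666666 w 18.5 bottom 201.5 cent 243.9076983196561 196.90656506447831
side9 left 234.5 w 18.666666666666668 bottom 201.66666666666666 cent 243.61548614166298 196.9238524710368
side6 left 234.5 w 18.833333333333332 bottom 201.66666666666666 cent 243.6135382363703 196.9451152579583
side8 left 235.33333333333334 w 18.833333333333332 bottom 209.0 cent 244.66712464697352 204.7444088237539
side3 left 234.5 w 18.75 bottom 201.75 cent 243.55985742379548 196.9174041297935
side4 left 234.5 w 18.75 bottom 201.75 cent 243.55369458128078 196.91157635467982
side5 left 234.5 w 18.75 bottom 201.75 cent 243.57541625857004 196.8988736532811
side2 left 235.25 w 18.75 bottom 209.75 cent 244.5769801980198 204.77277227722772
[[[165, 174, 170], [141, 145, 142], [120, 118, 117], [114, 109, 108], [111, 106, 105], [109, 105, 104], [107, 103, 103], [104, 99, 99], [99, 96, 95], [95, 92, 92]], [[145, 151, 148], [122, 121, 120], [103, 100, 99], [97, 93, 93], [97, 93, 93], [97, 94, 93], [100, 96, 95], [99, 96, 95], [96, 92, 92], [90, 86, 86]], [[124, 126, 124], [101, 98, 98], [89, 86, 85]
[... 1356 characters left out ...]
 110, 103], [126, 120, 113], [139, 137, 131]], [[46, 48, 150], [44, 46, 150], [47, 48, 145], [66, 67, 130], [106, 100, 119], [136, 114, 108], [144, 115, 100], [140, 116, 100], [140, 119, 104], [143, 125, 112]], [[44, 45, 143], [43, 45, 145], [43, 45, 141], [68, 71, 133], [116, 117, 135], [145, 139, 137], [149, 136, 126], [146, 131, 119], [142, 126, 114], [141, 125, 112]], [[51, 51, 136], [48, 49, 141], [50, 50, 139], [68, 69, 127], [107, 109, 126], [135, 137, 138], [142, 144, 140], [145, 147, 143], [144, 145, 140], [141, 143, 138]], [[71, 69, 119], [68, 66, 129], [69, 67, 127], [77, 75, 111], [96, 94, 104], [108, 108, 108], [114, 114, 113], [120, 122, 120], [122, 124, 122], [121, 124, 122]]]
```

The cap's travel is the same and complete every time, so strokes four and five were dry. I'll try again, cancelling the sideways drift while pressing and slowing down near the bottom.

```bash
python3 -m handwheel '[{"linear":[0,0,-0.014],"rotation":[0,0,0],"claw":0},{"linear":[0,0,-0.007],"rotation":[0,0,0],"claw":0},{"linear":[0,0,-0.006],"rotation":[0,0,0],"claw":0},{"linear":[0,0,-0.006],"rotation":[0,0,0],"claw":0},{"linear":[-0.001,0,-0.005],"rotation":[0,0,0],"claw":0},{"linear":[-0.001,0,-0.004],"rotation":[0,0,0],"claw":0},{"linear":[0,0,-0.001],"rotation":[0,0,0],"claw":0},{"linear":[0,0,0],"rotation":[0,0,0],"claw":0}]'
python3 m.py pics/side10.png
python3 -m handwheel '[{"linear":[0.001,0,0.008],"rotation":[0,0,0],"claw":0},{"linear":[0.001,0,0.012],"rotation":[0,0,0],"claw":0},{"linear":[0,0,0.013],"rotation":[0,0,0],"claw":0},{"linear":[0,0,0],"rotation":[0,0,0],"claw":0},{"linear":[0,0,0],"rotation":[0,0,0],"claw":0},{"linear":[0,0,0],"rotation":[0,0,0],"claw":0}]'
python3 m.py pics/side11.png
```

```text
time: 12.75
position: [0.522, -0.0084, 0.1615]
tcp_rot: [-0.437, 1.976, -1.978]
ft_force: [-6.0, 1.3, 18.9]
finger_gap: 0.0002
234.4 239.6 [ 0.5029 -0.0691  0.076 ] r 0.06372456355284044
green 0
time: 13.55
position: [0.5216, -0.0084, 0.1895]
tcp_rot: [-0.443, 1.979, -1.979]
ft_force: [-0.4, 0.4, 0.4]
finger_gap: 0.0
234.4 239.6 [ 0.5029 -0.0691  0.076 ] r 0.06372456355284044
green 0
```

View pics/side11.png

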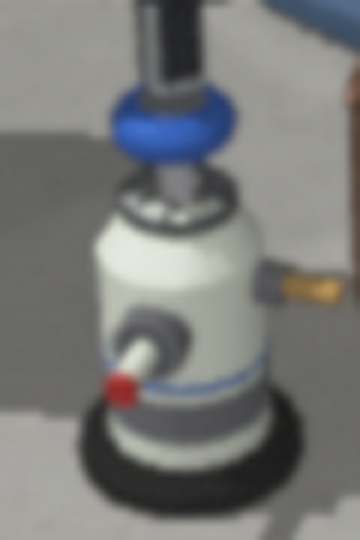

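The pin still won't move. The side view foreshortens it heavily, so I'll retreat to clear the top camera and look straight down its length.

```bash
python3 -m handwheel '[{"linear":[0,0,0.04],"rotation":[0,0,0],"claw":0},{"linear":[-0.02,-0.055,0.01],"rotation":[0,0,0],"claw":0},{"linear":[-0.02,-0.055,0],"rotation":[0,0,0],"claw":0},{"linear":[-0.02,-0.055,0],"rotation":[0,0,0],"claw":0},{"linear":[-0.02,-0.055,0],"rotation":[0,0,0],"claw":0},{"linear":[-0.02,-0.055,0],"rotation":[0,0,0],"claw":0},{"linear":[0,0,0],"rotation":[0,0,0],"claw":0}]'
python3 - <<'E'
from h import *
s=snapshot("top");p=s["pixels"];cv2.imwrite("pics/top12.png",p);cv2.imwrite("pics/top12c.png",cv2.resize(p[235:300,225:325],None,fx=8,fy=8,interpolation=cv2.INTER_CUBIC))
h=cv2.cvtColor(p,cv2.COLOR_BGR2HSV)
m=cv2.inRange(h,(0,140,60),(6,255,255))|cv2.inRange(h,(174,140,60),(180,255,255));m[:255]=0;m[290:]=0;m[:,:265]=0;m[:,300:]=0
v,u=np.nonzero(m);print(u,v);P=plane(s,u.mean(),v.mean(),.079);print(P,np.hypot(P[0]-.521,P[1]+.008))
R=np.array(s["R"]);t=np.array(s["t"])
for r in(.042,.062,.068):
    c=R@np.array([.521-.279*r,-.008-.96*r,.0815])+t;print(r,c[0]/c[2]*s["fx"]+s["cx"],c[1]/c[2]*s["fy"]+s["cy"])
s=sense();print(s["time"],s["position"])
E
```

```text
time: 14.48
position: [0.4206, -0.2863, 0.24]
tcp_rot: [-0.437, 1.982, -1.982]
ft_force: [0.5, 0.1, -0.0]
finger_gap: 0.0002
[285 286 285 284 285 284 285 284 285] [273 273 274 275 275 276 276 277 277]
[ 0.5028 -0.0699  0.079 ] 0.06452015189070776
0.042 274.5486926012914 271.9297349775937
0.062 283.67528883885734 274.65111584492433
0.068 286.41697839441366 275.4686365620061
14.525 [ 0.42125879 -0.28468641  0.23986595]
```

View pics/top12c.png

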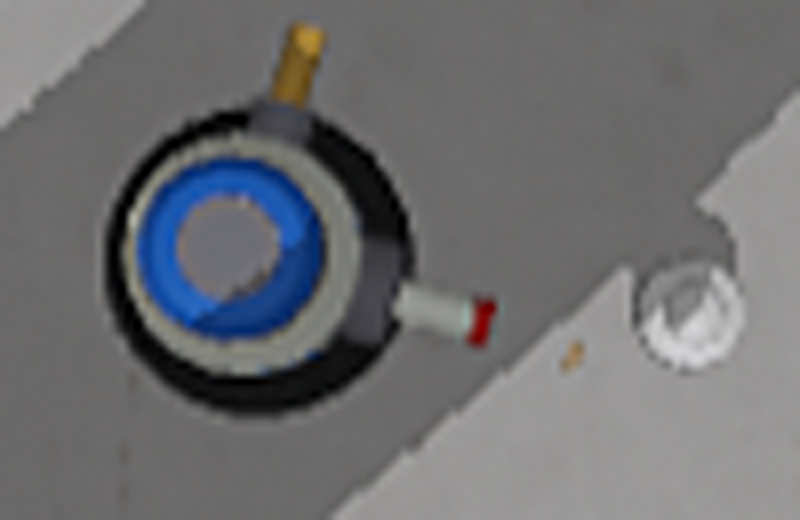

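The top view shows the pin from the boss edge near (275,272) to its red end near (286,275). It's almost at full reach but without green. I'll measure the profile along the pin.

```bash
python3 - <<'E'
from h import *
s=snapshot("top");R=np.array(s["R"]);t=np.array(s["t"])
def prof(p,nm):
    print(nm)
    for r in np.arange(.036,.076,.002):
        X=np.array([.521-.279*r,-.008-.96*r,.079]);c=R@X+t;u=c[0]/c[2]*s["fx"]+s["cx"];v=c[1]/c[2]*s["fy"]+s["cy"]
        q=cv2.getRectSubPix(p.astype(np.float32),(1,1),(float(u),float(v)))[0,0];print(round(r*1000),round(u,1),round(v,1),q.round())
prof(cv2.imread("pics/top0.png"),"start");prof(cv2.imread("pics/top12.png"),"now")
E
```

```text
start
36 271.8 271.1 [75. 68. 68.]
38 272.7 271.4 [73. 66. 65.]
40 273.7 271.7 [82. 80. 73.]
42 274.6 271.9 [ 90.  94. 111.]
44 275.5 272.2 [ 48.  51. 125.]
46 276.4 272.5 [ 18.  21. 122.]
48 277.3 272.8 [ 62.  62. 114.]
50 278.2 273.0 [108. 108. 106.]
52 279.1 273.3 [106. 107. 106.]
54 280.0 273.6 [103. 104. 105.]
56 280.9 273.8 [104. 105. 106.]
58 281.8 274.1 [102. 102. 103.]
60 282.8 274.4 [103. 103. 104.]
62 283.7 274.7 [103. 103. 104.]
64 284.6 274.9 [102. 102. 103.]
66 285.5 275.2 [102. 102. 103.]
68 286.4 275.5 [103. 103. 104.]
70 287.3 275.7 [103. 103. 105.]
72 288.2 276.0 [103. 103. 105.]
74 289.1 276.3 [101. 102. 104.]
now
36 271.8 271.1 [77. 71. 71.]
38 272.7 271.4 [73. 67. 67.]
40 273.7 271.7 [77. 75. 74.]
42 274.6 271.9 [121. 126. 124.]
44 275.5 272.2 [145. 152. 149.]
46 276.4 272.5 [145. 150. 147.]
48 277.3 272.8 [144. 149. 147.]
50 278.2 273.0 [144. 149. 147.]
52 279.1 273.3 [142. 147. 145.]
54 280.0 273.6 [144. 149. 147.]
56 280.9 273.8 [144. 150. 147.]
58 281.8 274.1 [146. 152. 146.]
60 282.8 274.4 [153. 159. 147.]
62 283.7 274.7 [ 87.  91. 135.]
64 284.6 274.9 [ 21.  23. 129.]
66 285.5 275.2 [ 43.  42. 115.]
68 286.4 275.5 [ 97.  96. 102.]
70 287.3 275.7 [108. 108. 107.]
72 288.2 276.0 [105. 106. 107.]
74 289.1 276.3 [104. 105. 106.]
```

The tip is about 22 mm out of 24, so roughly 2 mm is missing and there's no green band. There's time for more strokes, so I'm going back to keep pumping and watching the pin.

```bash
python3 -m handwheel '[{"linear":[0.02,0.055,0],"rotation":[0,0,0],"claw":0},{"linear":[0.02,0.055,0],"rotation":[0,0,0],"claw":0},{"linear":[0.02,0.055,0],"rotation":[0,0,0],"claw":0},{"linear":[0.02,0.055,0],"rotation":[0,0,0],"claw":0},{"linear":[0.02,0.055,-0.02],"rotation":[0,0,0],"claw":0},{"linear":[0,0,-0.03],"rotation":[0,0,0],"claw":0},{"linear":[0,0,0],"rotation":[0,0,0],"claw":0}]'
python3 -m handwheel '[{"linear":[0,0,-0.01],"rotation":[0,0,0],"claw":0},{"linear":[0,0,-0.01],"rotation":[0,0,0],"claw":0},{"linear":[0,0,-0.01],"rotation":[0,0,0],"claw":0},{"linear":[0,0,-0.004],"rotation":[0,0,0],"claw":0},{"linear":[0,0,0],"rotation":[0,0,0],"claw":0}]'
python3 -m handwheel '[{"linear":[0,0,0.012],"rotation":[0,0,0],"claw":0},{"linear":[0,0,0.012],"rotation":[0,0,0],"claw":0},{"linear":[0,0,0.01],"rotation":[0,0,0],"claw":0},{"linear":[0,0,0],"rotation":[0,0,0],"claw":0},{"linear":[0,0,0],"rotation":[0,0,0],"claw":0}]'
python3 m.py pics/side13.png
```

```text
time: 15.45
position: [0.5201, -0.0059, 0.1873]
tcp_rot: [-0.451, 1.981, -1.976]
ft_force: [0.1, -0.2, 0.2]
finger_gap: 0.0003
time: 16.08
position: [0.5244, -0.0088, 0.1619]
tcp_rot: [-0.433, 1.976, -1.978]
ft_force: [-6.4, 3.7, 18.6]
finger_gap: 0.0002
time: 16.7
position: [0.5217, -0.0084, 0.1896]
tcp_rot: [-0.442, 1.979, -1.979]
ft_force: [-0.6, -0.5, 0.1]
finger_gap: -0.0001
234.4 239.6 [ 0.5029 -0.0691  0.076 ] r 0.06372456355284044
green 0
```

View pics/side13.png

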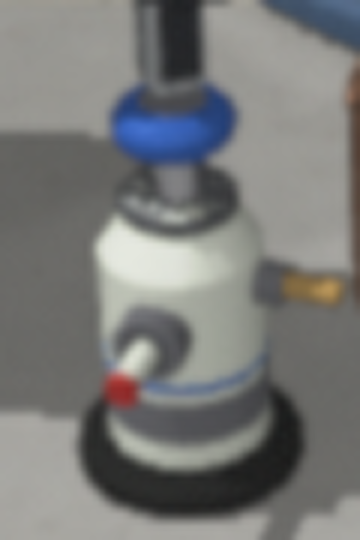

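Nothing changed with a faster stroke. One clearly different stroke: slow all the way, pressed harder, with the sideways drift cancelled and a long hold.

```bash
python3 -m handwheel '[{"linear":[0,0,-0.008],"rotation":[0,0,0],"claw":0},{"linear":[0,0,-0.003],"rotation":[0,0,0],"claw":0},{"linear":[0,0,-0.003],"rotation":[0,0,0],"claw":0},{"linear":[0,0,-0.003],"rotation":[0,0,0],"claw":0},{"linear":[0,0,-0.003],"rotation":[0,0,0],"claw":0},{"linear":[0,0,-0.003],"rotation":[0,0,0],"claw":0},{"linear":[-0.001,0,-0.004],"rotation":[0,0,0],"claw":0},{"linear":[-0.001,0,-0.004],"rotation":[0,0,0],"claw":0},{"linear":[0,0,-0.003],"rotation":[0,0,0],"claw":0},{"linear":[0,0,-0.001],"rotation":[0,0,0],"claw":0}]'
python3 -m handwheel '[{"linear":[0,0,0],"rotation":[0,0,0],"claw":0},{"linear":[0,0,0],"rotation":[0,0,0],"claw":0}]'
python3 m.py pics/side14.png
python3 -m handwheel '[{"linear":[0.001,0,0.011],"rotation":[0,0,0],"claw":0},{"linear":[0.001,0,0.012],"rotation":[0,0,0],"claw":0},{"linear":[0,0,0.012],"rotation":[0,0,0],"claw":0},{"linear":[0,0,0],"rotation":[0,0,0],"claw":0},{"linear":[0,0,0],"rotation":[0,0,0],"claw":0}]'
python3 m.py pics/side15.png
```

```text
time: 18.0
position: [0.5227, -0.0085, 0.1614]
tcp_rot: [-0.435, 1.975, -1.978]
ft_force: [-8.1, 0.8, 29.9]
finger_gap: -0.0
time: 18.25
position: [0.5226, -0.0085, 0.1615]
tcp_rot: [-0.435, 1.974, -1.978]
ft_force: [-7.4, 1.5, 26.9]
finger_gap: -0.0002
234.5 239.71428571428572 [ 0.5031 -0.0695  0.076 ] r 0.06405201011677933
green 0
time: 18.92
position: [0.5216, -0.0084, 0.1894]
tcp_rot: [-0.443, 1.98, -1.979]
ft_force: [0.7, 0.1, -0.1]
finger_gap: 0.0003
234.4 239.6 [ 0.5029 -0.0691  0.076 ] r 0.06372456355284044
green 0
```

View pics/side15.png

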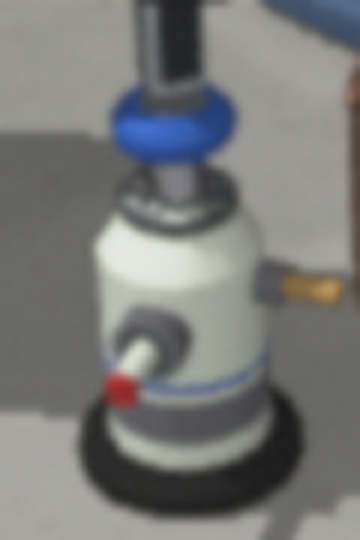

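Still no movement. There's time for a few more full strokes, after which I'll check again from above.

```bash
python3 -m handwheel '[{"linear":[0,0,-0.01],"rotation":[0,0,0],"claw":0},{"linear":[0,0,-0.01],"rotation":[0,0,0],"claw":0},{"linear":[0,0,-0.01],"rotation":[0,0,0],"claw":0},{"linear":[0,0,-0.004],"rotation":[0,0,0],"claw":0},{"linear":[0,0,0],"rotation":[0,0,0],"claw":0}]'
python3 -m handwheel '[{"linear":[0,0,0.012],"rotation":[0,0,0],"claw":0},{"linear":[0,0,0.012],"rotation":[0,0,0],"claw":0},{"linear":[0,0,0.01],"rotation":[0,0,0],"claw":0},{"linear":[0,0,0],"rotation":[0,0,0],"claw":0},{"linear":[0,0,0],"rotation":[0,0,0],"claw":0}]'
python3 m.py pics/side16.png
python3 -m handwheel '[{"linear":[0,0,-0.01],"rotation":[0,0,0],"claw":0},{"linear":[0,0,-0.01],"rotation":[0,0,0],"claw":0},{"linear":[0,0,-0.01],"rotation":[0,0,0],"claw":0},{"linear":[0,0,-0.004],"rotation":[0,0,0],"claw":0},{"linear":[0,0,0],"rotation":[0,0,0],"claw":0}]'
python3 -m handwheel '[{"linear":[0,0,0.012],"rotation":[0,0,0],"claw":0},{"linear":[0,0,0.012],"rotation":[0,0,0],"claw":0},{"linear":[0,0,0.01],"rotation":[0,0,0],"claw":0},{"linear":[0,0,0],"rotation":[0,0,0],"claw":0},{"linear":[0,0,0],"rotation":[0,0,0],"claw":0}]'
python3 m.py pics/side17.png
```

```text
time: 19.6
position: [0.5242, -0.0086, 0.1617]
tcp_rot: [-0.437, 1.975, -1.978]
ft_force: [-8.9, 0.7, 25.6]
finger_gap: -0.0
time: 20.23
position: [0.5216, -0.0084, 0.1894]
tcp_rot: [-0.443, 1.98, -1.979]
ft_force: [0.4, -0.3, -0.4]
finger_gap: 0.0001
234.4 239.6 [ 0.5029 -0.0691  0.076 ] r 0.06372456355284044
green 0
time: 20.9
position: [0.5242, -0.0086, 0.1618]
tcp_rot: [-0.437, 1.975, -1.978]
ft_force: [-8.2, 1.0, 24.8]
finger_gap: -0.0
time: 21.52
position: [0.5216, -0.0084, 0.1895]
tcp_rot: [-0.443, 1.98, -1.979]
ft_force: [0.2, 0.7, 0.5]
finger_gap: -0.0001
234.4 239.6 [ 0.5029 -0.0691  0.076 ] r 0.06372456355284044
green 0
```

View pics/side17.png

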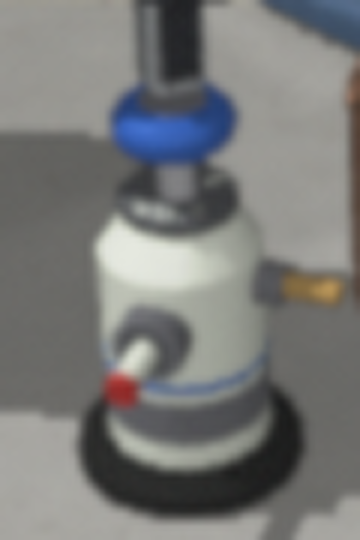

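```bash
python3 -m handwheel '[{"linear":[0,0,-0.01],"rotation":[0,0,0],"claw":0},{"linear":[0,0,-0.009],"rotation":[0,0,0],"claw":0},{"linear":[0,0,-0.006],"rotation":[0,0,0],"claw":0},{"linear":[-0.001,0,-0.005],"rotation":[0,0,0],"claw":0},{"linear":[0,0,0],"rotation":[0,0,0],"claw":0}]'
python3 -m handwheel '[{"linear":[0.001,0,0.01],"rotation":[0,0,0],"claw":0},{"linear":[0,0,0.01],"rotation":[0,0,0],"claw":0},{"linear":[0,0,0.01],"rotation":[0,0,0],"claw":0},{"linear":[0,0,0],"rotation":[0,0,0],"claw":0},{"linear":[0,0,0.02],"rotation":[0,0,0],"claw":0}]'
python3 m.py pics/side18.png
python3 -m handwheel '[{"linear":[0,0,0.03],"rotation":[0,0,0],"claw":0},{"linear":[-0.02,-0.055,0],"rotation":[0,0,0],"claw":0},{"linear":[-0.02,-0.055,0],"rotation":[0,0,0],"claw":0},{"linear":[-0.02,-0.055,0],"rotation":[0,0,0],"claw":0},{"linear":[-0.02,-0.055,0],"rotation":[0,0,0],"claw":0},{"linear":[-0.02,-0.055,0],"rotation":[0,0,0],"claw":0},{"linear":[0,0,0],"rotation":[0,0,0],"claw":0}]'
python3 - <<'E'
from h import *
s=snapshot("top");p=s["pixels"];cv2.imwrite("pics/top19.png",cv2.resize(p[180:300,180:330],None,fx=5,fy=5,interpolation=cv2.INTER_CUBIC))
a=cv2.imread("pics/top0.png");b=cv2.imread("pics/top12.png")
R=np.array(s["R"]);t=np.array(s["t"])
for nm,q in(("start",a),("12",b),("now",p)):
    out=[]
    for r in np.arange(.036,.074,.0005):
        c=R@np.array([.521-.279*r,-.008-.96*r,.079])+t;u=c[0]/c[2]*s["fx"]+s["cx"];v=c[1]/c[2]*s["fy"]+s["cy"]
        w=cv2.getRectSubPix(q.astype(np.float32),(1,3),(float(u),float(v))).mean(axis=(0,1));out.append((w[2]-w[0])) 
    o=np.array(out);k=o.argmax();r=np.arange(.036,.074,.0005)*1000
    hi=r[np.nonzero(o>o.max()/2)[0]];print(nm,"red span",hi.min(),hi.max())
h=cv2.cvtColor(p[255:290,265:295],cv2.COLOR_BGR2HSV);print("green",cv2.countNonZero(cv2.inRange(h,(40,50,40),(85,255,255))))
st=sense();print(st["time"],st["position"],st["ft_force"])
E
```

```text
time: 22.2
position: [0.5224, -0.0085, 0.1617]
tcp_rot: [-0.438, 1.976, -1.978]
ft_force: [0.2, 0.0, 7.6]
finger_gap: -0.0001
time: 22.82
position: [0.5205, -0.0082, 0.2085]
tcp_rot: [-0.447, 1.982, -1.979]
ft_force: [0.1, -0.1, 0.8]
finger_gap: 0.0002
234.4 239.6 [ 0.5029 -0.0691  0.076 ] r 0.06372456355284044
green 0
time: 23.75
position: [0.4209, -0.2866, 0.2412]
tcp_rot: [-0.436, 1.981, -1.983]
ft_force: [0.2, 0.3, -0.7]
finger_gap: 0.0
start red span 43.50000000000001 47.50000000000001
12 red span 62.50000000000003 66.00000000000003
now red span 62.50000000000003 66.00000000000003
green 0
23.8 [ 0.42155593 -0.28489252  0.24093705] [-0.53195272 -0.15660536  0.45289368]
```

View pics/top19.png

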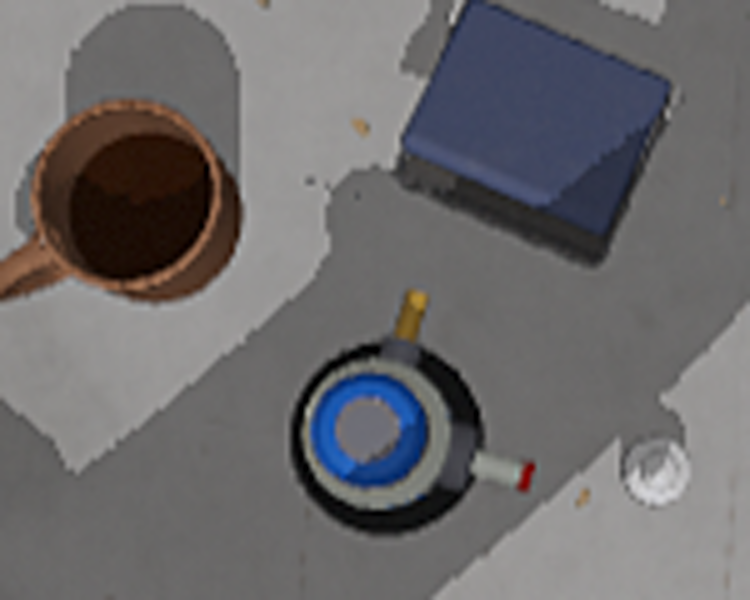

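```bash
python3 - <<'E'
from h import *
s=snapshot("top");p=s["pixels"]
g=p.max(axis=2);m=(g<45).astype(np.uint8);m[:240]=0;m[300:]=0;m[:,:230]=0;m[:,290:]=0
c=max(cv2.findContours(m,cv2.RETR_EXTERNAL,cv2.CHAIN_APPROX_NONE)[0],key=cv2.contourArea)
hull=cv2.convexHull(c);e=cv2.fitEllipse(hull);print("foot",e,plane(s,*e[0],.008))
f=plane(s,*e[0],.008)
for r in (62.5,66): 
    pass
P=np.array([.521-.279*.066,-.008-.96*.066]);print("tip r from foot axis",np.hypot(*(P-f[:2])))
P=np.array([.521-.279*.0475,-.008-.96*.0475]);print("start",np.hypot(*(P-f[:2])))
P=np.array([.521-.279*.0415,-.008-.96*.0415]);print("boss",np.hypot(*(P-f[:2])))
E
```

```text
foot ((256.6868896484375, 267.4265441894531), (37.35414123535156, 37.72398376464844), 106.62129974365234) [ 0.5201 -0.0071  0.008 ]
tip r from foot axis 0.06660396231456506
start 0.04811272447336567
boss 0.04211624344893548
```

Against the foot's centre the boss reads 42.1 mm (true 42) and the pin tip 66.6 mm, so the pin is still about 1.5–2 mm short. The time limit allows a last few strokes, this time pressed 2 mm nearer the measured axis.

```bash
python3 -m handwheel '[{"linear":[0.02,0.055,0],"rotation":[0,0,0],"claw":0},{"linear":[0.02,0.055,0],"rotation":[0,0,0],"claw":0},{"linear":[0.02,0.055,0],"rotation":[0,0,0],"claw":0},{"linear":[0.02,0.055,0],"rotation":[0,0,0],"claw":0},{"linear":[0.018,0.056,-0.02],"rotation":[0,0,0],"claw":0},{"linear":[0,0,-0.03],"rotation":[0,0,0],"claw":0},{"linear":[0,0,0],"rotation":[0,0,0],"claw":0}]'
python3 -m handwheel '[{"linear":[0,0,-0.012],"rotation":[0,0,0],"claw":0},{"linear":[0,0,-0.012],"rotation":[0,0,0],"claw":0},{"linear":[0,0,-0.009],"rotation":[0,0,0],"claw":0},{"linear":[0,0,0],"rotation":[0,0,0],"claw":0},{"linear":[0,0,0.012],"rotation":[0,0,0],"claw":0},{"linear":[0,0,0.012],"rotation":[0,0,0],"claw":0},{"linear":[0,0,0.009],"rotation":[0,0,0],"claw":0},{"linear":[0,0,0],"rotation":[0,0,0],"claw":0},{"linear":[0,0,0],"rotation":[0,0,0],"claw":0}]'
python3 m.py pics/side20.png
python3 -m handwheel '[{"linear":[0,0,-0.012],"rotation":[0,0,0],"claw":0},{"linear":[0,0,-0.012],"rotation":[0,0,0],"claw":0},{"linear":[0,0,-0.009],"rotation":[0,0,0],"claw":0},{"linear":[0,0,0],"rotation":[0,0,0],"claw":0},{"linear":[0,0,0.012],"rotation":[0,0,0],"claw":0},{"linear":[0,0,0.012],"rotation":[0,0,0],"claw":0},{"linear":[0,0,0.009],"rotation":[0,0,0],"claw":0},{"linear":[0,0,0],"rotation":[0,0,0],"claw":0},{"linear":[0,0,0],"rotation":[0,0,0],"claw":0}]'
python3 m.py pics/side21.png
```

```text
time: 24.72
position: [0.5183, -0.0049, 0.1878]
tcp_rot: [-0.451, 1.98, -1.976]
ft_force: [-0.2, -0.7, -0.3]
finger_gap: 0.0001
time: 25.85
position: [0.5197, -0.0074, 0.1897]
tcp_rot: [-0.442, 1.979, -1.979]
ft_force: [0.1, -0.4, -0.4]
finger_gap: 0.0001
234.4 239.6 [ 0.5029 -0.0691  0.076 ] r 0.06372456355284044
green 0
time: 27.02
position: [0.5196, -0.0074, 0.1895]
tcp_rot: [-0.443, 1.979, -1.979]
ft_force: [-1.1, -0.1, -0.1]
finger_gap: 0.0002
234.4 239.6 [ 0.5029 -0.0691  0.076 ] r 0.06372456355284044
green 0
```

View pics/side21.png

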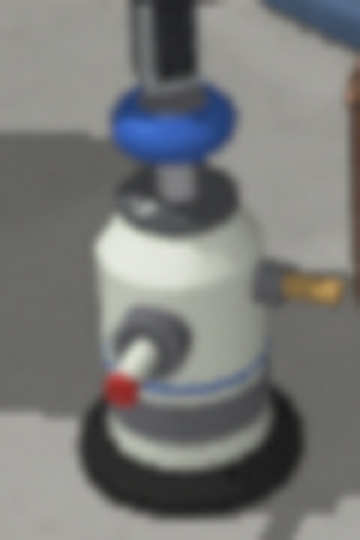

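The pin end is unchanged at about (234,240) and no green shows. Time is nearly used up, so I'll pull clear, check and hand in.

```bash
python3 -m handwheel '[{"linear":[0,0,0.04],"rotation":[0,0,0],"claw":0},{"linear":[-0.01,-0.03,0.02],"rotation":[0,0,0],"claw":0},{"linear":[-0.02,-0.055,0],"rotation":[0,0,0],"claw":0},{"linear":[-0.02,-0.055,0],"rotation":[0,0,0],"claw":0},{"linear":[-0.02,-0.055,0],"rotation":[0,0,0],"claw":0},{"linear":[-0.02,-0.055,0],"rotation":[0,0,0],"claw":0},{"linear":[0,0,0],"rotation":[0,0,0],"claw":0},{"linear":[0,0,0],"rotation":[0,0,0],"claw":0}]'
python3 - <<'E'
from h import *
p=snapshot("top")["pixels"];cv2.imwrite("pics/top22.png",cv2.resize(p[180:300,180:330],None,fx=5,fy=5,interpolation=cv2.INTER_CUBIC))
E
```

```text
time: 28.08
position: [0.4299, -0.2572, 0.2497]
tcp_rot: [-0.441, 1.98, -1.978]
ft_force: [-0.5, 0.8, 0.6]
finger_gap: 0.0001
```

View pics/top22.png

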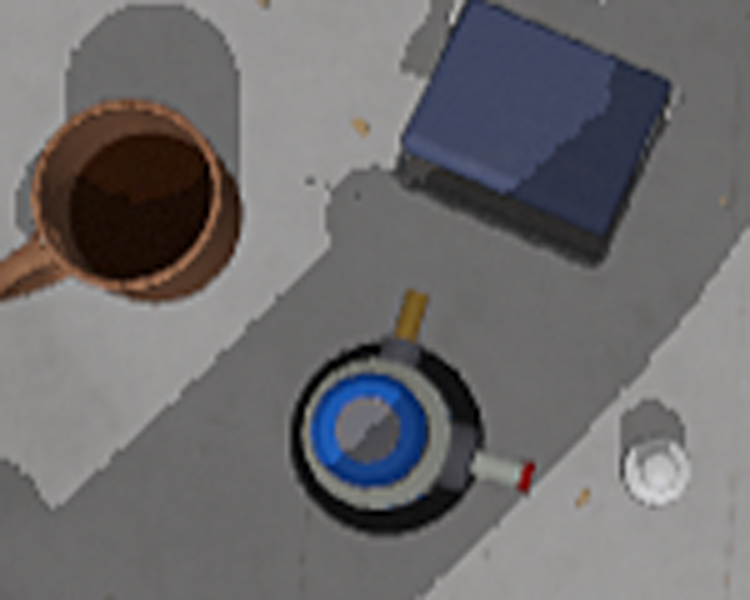

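```bash
python3 - <<'E'
from cell import *
job_done();s=sense();print(s["time"],s["ft_force"])
E
```

```text
the job is handed in; nothing more can be done
the job is handed in; nothing more can be done
```

I handed the job in, but I can't confirm the duster is charged: **the green band never showed** in either camera.

- **Strokes:** I pushed the cap to its stop with closed fingertips and let it spring back up 12 times. The first three strokes drove the pin out about 6 mm each, about 18.5 mm in all by the top view. The other nine did not move it, even when I changed the speed, force, hold time and centring.
- **Pin:** by my last measurement its tip was 66.6 mm from the barrel's axis, against 68 mm when fully out. That could be my 1–2 mm measuring error, but the missing band suggests the pin stopped just short. I found no cause, and the pin was not to be touched.
- **Other checks:** in the last top picture the cap is up, and the duster, mug, weight and hole punch look unmoved. The barrel leaned about 1–2 mm while pressed and came back each time. The arm was clear with no contact force. The highest force I read was about 30 N, and I handed in at about 28.1 s.

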